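Close the splash flap of the recipe board

ROBOT

A 6-joint arm with a two-finger parallel gripper is mounted at the origin on the work surface. World frame = base frame: x ahead of the robot, y to its left, z up, the work surface at z = 0. Lengths are in mm, angles in rad, forces in N, time in s.
With the tool pointing down it reaches from about 275 to 1000 mm from the base axis. Payload 8.4 kg.
Tool frame: the origin (TCP) lies on the mounting face of the last link; the fingertips stand 173 mm ahead of it and the grasp point (between the pads) lies 155 mm ahead of it; z points along the fingers, y is the direction in which the jaws open and shut (so a half turn about z gives the same grasp; the last joint's range is limited). The gripper opens to 85 mm and grips with 20 to 120 N. Pads are 22 mm wide; open, the fingers measure 114 mm over their backs; the gripper's body (76 mm by 85 mm) begins 54 mm behind the grasp point. The pads swing forward as they close: fully open they stand 13 mm farther back than shut.
Start: joints at [-1.283, 0.353, 1.633, -0, 1.155, -0.002], TCP at [178.599, -598.942, 404.681] pointing down, gripper open.
Joint ranges: [-2.63, 2.63], [-0.92, 2.1], [0.06, 2.66], [-1.3, 4.44], [0, 2.69], [-3.02, 3.02]. Speed limits (rad/s): [2.22, 2.22, 2.79, 3.14, 3.14, 3.14].

INTERFACE

Orientations are given as [roll, pitch, yaw] about the fixed x, y, z axes, in that order (R = Rz(yaw) Ry(pitch) Rx(roll)).
In Python, from rig import readout, imaging, ticket gives the robot as it stands.
- The arm moves only by the tool step_arm, never from a script. Its argument "deltas" is a list of rows, each an object with "translation": the shift along the tool's x, y, z in cm, a list of three; "rot": the turn, a rotation vector about the tool's x, y, z in rad, a list of three. In form: [{"translation": [x, y, z], "rot": [rx, ry, rz]}, ...]. A call has 1 to 8 rows; each row is the pose to reach, as a shift and turn from the pose commanded when the call began, along the tool's axes at that moment; what a row does not reach only later rows make up. A row lasts 1/8 s, in which the tool goes at most 62.5 mm and 10.7 degrees, less where a joint would pass 70% of its speed; a pose out of reach is approached as far as the arm can. A call with a gripper value outside its range is refused whole. "grip" is the closure in counts, from 0 (fully open) to 255 (shut), set as the call begins (left out, the last holds). The fingers move at their own pace and stop on an object; "squeeze" is the grip in N (left out, the last holds). Time passes only in rows, so rows that repeat a pose let the fingers close. It gives the time, the measured TCP pose, the force and the opening at its end, in the units of the state.
- readout.sense(): the state, without advancing time (a new reading comes with each control period).
- imaging.grab_frame(name): name is "scene" or "top" or "wrist"; returns a dict with "image" (384x512x3 uint8, red, green, blue), "camera_matrix" (3x3 intrinsics, pixels), "world_to_cam" (4x4, takes a point from world to camera coordinates). Camera axes: x right, y up, looking along -z (the intrinsics and any distortion apply to the point x, -y, -z); pixel columns grow to the right and rows downward; lengths in mm; the calibration is good to about 2 mm. A picture is of the moment at which its call begins. There is no depth.
- ticket.sign_off(): hands the job in, once; it reports no verdict.
The state is a dict: "clock": time; "qpos": joint angles; "qvel": joint speeds; "joint_efforts": joint torques, N m; "eef_pos": TCP position; "tcp_rot": TCP orientation; "contact_force": force on the tool from outside, world axes, zero at the start; "wrist_torque": the same for the moment, N m; "opening": opening from 0.0 (shut) to 1.0 (fully open).
Only numpy, scipy, OpenCV 4.12 (cv2) and the standard library are available. Lean on these libraries where they do the work, as an engineer would, in place of code of your own. Each camera call takes 0.05 s, during which the arm holds its last target.

TASK

Get the recipe board ready for cooking: with the fingertips, gently fold its upright teal-framed splash flap down over the recipe card, then, still holding it down, push it along by its little ridge until its free edge is tucked well beneath the brass lip, so that it stays shut when you let go. Do not grasp or lift anything, leave the board where it lies and do not disturb the other things on the worktop.

Things in the scene. Friction and masses are not known exactly. Their poses are not given: they have to be found in the camera images.
- board: Loose dark grey slate recipe board (about 1.6 kg) lying flat on the worktop, 220 mm (its x) by 160 mm (its y) by 16 mm thick, with a paper recipe card on top. Origin: centre of its underside, on the worktop. Its +x points from the flap's hinge end towards the brass lip, its z up. Two brass guides (50 x 7 mm, tops 34 mm above the worktop) stand at its hinge end, at y = +76 and -76 mm, from x = -104 to -54 mm.
- flap_hinge (a point): Middle of the steel hinge bar on which the flap turns, 24 mm above the worktop, at x = -85 mm of the board when slid fully back. The bar lies along the board's y and slides along the board's +x; axes as the board's.
- hinge_bar (a joint): How far the hinge bar and flap have slid towards the lip (m): 0 fully back, 0.022 end stop. The slide is stiff: about 5 N moves it and it stays where it is left. With the flap flat its edge reaches the lip's edge at 0.008; at 0.022 it is 14 mm beneath the lip. It must be below about 0.008 while the flap comes down, or the flap's edge lands on top of the lip.
- flap (a joint): Angle of the flap (rad): 0 lying flat over the card, about 1.57 upright. A weak spring lifts it back upright whenever it is let go untucked; about 1 N at its free edge holds it flat.
- flap_edge (a point): Middle of the flap's free edge, 160 mm from the hinge. The flap is a clear sheet in a teal frame, 160 mm long by 136 mm wide by 4 mm thick, its mid-plane passing through the hinge axis. Flat, its top face is 26 mm above the worktop. Flap axes: x from hinge to free edge, z out of its outer face (up when flat; away from the lip when upright), y as the board's.
- ridge (a point): Middle of the hinge-side face of the teal push ridge on the flap's outer face, 115 mm from the hinge. The ridge is 6 mm thick, 36 mm long across the flap and stands 12 mm proud of the face; this point is 6 mm above the face. Axes as the flap's.
- lip_edge (a point): Middle of the lower hinge-side edge of the fixed brass retaining lip, at x = 83 mm of the board and 31 mm above the worktop. The lip is a strip 150 mm long, 4 mm thick, overhanging 18 mm of open slot; its top is 35 mm above the worktop. The flat flap passes beneath it with 5 mm to spare. Axes as the board's.
- pepper_mill_mid (a point): Bystander: dark wooden pepper mill, 52 mm across, 155 mm tall, beyond the lip; point at half its height.
- spice_jar_mid (a point): Bystander: amber spice jar with red cap, 46 mm across, 90 mm tall, beyond the lip; point at half its height.
- egg_cup_mid (a point): Bystander: egg in a blue egg cup, 44 mm across, 78 mm tall, beside the board; point at half its height.
- spoon_grip (a point): Bystander: wooden spoon, 200 mm long, lying beside the board; point on its handle.
- egg_tray_mid (a point): Bystander: grey tray of five eggs, 105 x 155 mm, 74 mm tall; point 30 mm up.

How it is judged (in metres and radians):
On the way:
1. the flap is folded down flat over the card, its edge not yet far beneath the lip (value of joint flap below 0.12 rad and value of joint hinge_bar below 0.013 m).
At the end, for the whole second after the job is handed in: The flap lies flat (under 0.07 rad), its free edge at least 6 mm beneath the brass lip (hinge bar slid past 15 mm), held there by the lip alone; the board lies flat, at rest, within 30 mm of where it was (value of joint flap below 0.07 rad and value of joint hinge_bar above 0.015 m and x of flap_edge in the frame of lip_edge above 0.006 m and z of flap_edge in the frame of lip_edge below 0 m and velocity of joint flap below 0.05 rad/s and distance of board from where it was at the start of the episode below 0.03 m and angle between board's own z axis and vertical below 0.05 rad and linear speed of board below 0.02 m/s); the robot touches nothing.
It fails at once if the board is lifted or tipped, or shoved more than 30 mm (height (world z) of board above 0.012 m or angle between board's own z axis and vertical above 0.12 rad or distance of board from where it was at the start of the episode above 0.03 m).
It fails at once if the board or its flap is pushed harder than 40 N (contact force between the fingers and board above 40 N).
It fails at once if a bystander is lifted, knocked over or shifted more than 30 mm (distance of any of pepper_mill_mid, spice_jar_mid, egg_cup_mid, spoon_grip, egg_tray_mid from where it was at the start of the episode above 0.03 m).
It also fails if it takes over 38 s, if anything falls off the work surface, if the arm or the gripper's body presses on something with over 40 N, if the wrist force passes 120 N, or if a joint passes its speed limit or range.

## Working session

There is one attempt and no reset: what is moved stays moved. The work goes in short steps, Python scripts to look and compute and a tool call to move; the robot and the scene stay as the last step left them, time stands still between calls to the robot, and variables do not carry over. Pictures are saved under pics/ and viewed, and the job is handed in when it is done.

Besides the shell and the picture viewer there is one more tool, called after "Request:" by a JSON object that holds its "method" and its "body", one argument or row to a line. step_arm: Moves the arm, as the interface text tells. Its arguments: {"type":"object","properties":{"deltas":{"type":"array","items":{"type":"object","properties":{"translation":{"type":"array","items":{"type":"number"}},"rot":{"type":"array","items":{"type":"number"}}}}},"grip":{"type":"number"},"squeeze":{"type":"number"}},"required":["deltas"]}

```bash
ls; mkdir -p pics; python3 - <<'E'
from rig import readout, imaging
import cv2,json,numpy as np
for n in("scene","top","wrist"):
    f=imaging.grab_frame(n); cv2.imwrite(f"pics/{n}0.png",f["image"][:,:,::-1]); np.savez(f"{n}0.npz",**{k:f[k] for k in("image","camera_matrix","world_to_cam")})
    print(n,f.keys(),f["camera_matrix"].round(1).tolist(),f["world_to_cam"].round(3).tolist())
print(readout.sense())
E
```

```text
pics
scene dict_keys(['image', 'camera_matrix', 'world_to_cam']) [[361.3, 0.0, 254.2], [0.0, 361.3, 194.6], [0.0, 0.0, 1.0]] [[-0.501, 0.865, -0.005, 350.563], [-0.64, -0.367, 0.675, 283.876], [0.582, 0.341, 0.738, -1455.649], [0.0, 0.0, 0.0, 1.0]]
top dict_keys(['image', 'camera_matrix', 'world_to_cam']) [[389.1, 0.0, 258.5], [0.0, 389.1, 187.1], [0.0, 0.0, 1.0]] [[-0.029, -1.0, 0.011, -63.93], [0.998, -0.028, 0.061, -570.962], [-0.06, 0.013, 0.998, -963.727], [0.0, 0.0, 0.0, 1.0]]
wrist dict_keys(['image', 'camera_matrix', 'world_to_cam']) [[332.7, 0.0, 255.0], [0.0, 332.7, 190.5], [0.0, 0.0, 1.0]] [[0.285, -0.959, -0.001, -624.999], [0.913, 0.272, -0.306, 40.125], [0.293, 0.086, 0.952, -379.901], [0.0, 0.0, 0.0, 1.0]]
{'clock': 0.15, 'qpos': array([-1.28339791e+00,  3.53535030e-01,  1.63392263e+00,  1.91772083e-06,
        1.15519410e+00, -2.38028996e-03]), 'qvel': array([-0.00037347, -0.00345988, -0.00240214, -0.00071324, -0.00143066,
        0.00017129]), 'joint_efforts': array([-9.85336783e-05, -6.05634499e+01, -3.42338455e+01, -2.53088081e-05,
        6.08167364e-03, -2.38140643e-05]), 'eef_pos': array([ 178.55512854, -598.78756924,  404.12273024]), 'tcp_rot': array([-3.14053355e+00, -4.27463674e-06,  2.89777933e-01]), 'contact_force': array([ 0.31753712,  0.1497568 , -0.3295946 ]), 'wrist_torque': array([-0.00308723, -0.0417295 ,  0.05930581]), 'opening': 0.999827048528312}
```

View pics/scene0.png

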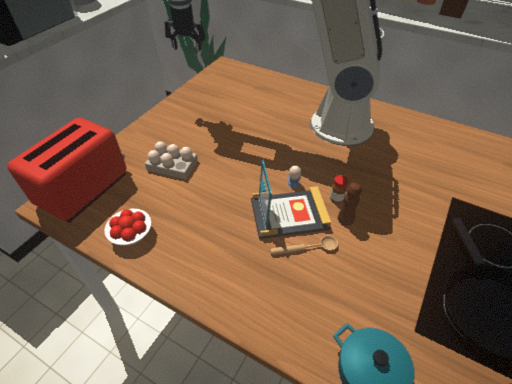

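View pics/top0.png

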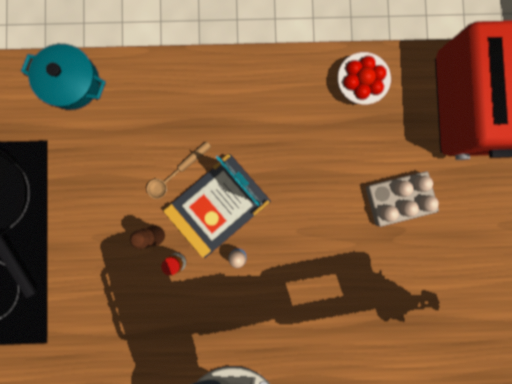

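View pics/wrist0.png

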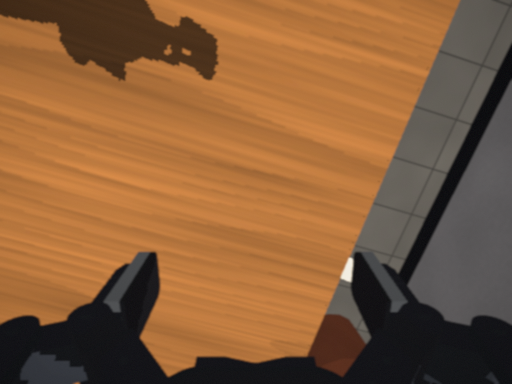

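The scene view shows the board at about (290,210), with the upright flap at (265,195) and the lip at (320,205). In the top view the brass lip runs from (168,207) to (207,253) and the flap sits at about (240,182). The pepper mill (147,237) and the spice jar (174,264) are beyond the lip, and the egg cup is at (237,257).

```bash
cat > h.py <<'E'
import numpy as np,cv2
def load(n): return np.load(n+".npz")
def ray(f,u,v):
    K=f["camera_matrix"];T=f["world_to_cam"];R=T[:3,:3];t=T[:3,3]
    d=np.linalg.inv(K)@[u,v,1]; d=np.array([d[0],-d[1],-d[2]])
    return -R.T@t, R.T@d
def onz(f,u,v,z):
    c,d=ray(f,u,v); return c+d*(z-c[2])/d[2]
def proj(f,p):
    K=f["camera_matrix"];T=f["world_to_cam"];q=T[:3,:3]@np.asarray(p,float)+T[:3,3]
    w=K@[q[0],-q[1],-q[2]]; return w[:2]/w[2]
E
python3 - <<'E'
from h import *
f=load("top0");im=f["image"][:,:,::-1]
cv2.imwrite("pics/t1.png",cv2.resize(im[140:280,125:285],(800,700),interpolation=cv2.INTER_CUBIC)[:600])
f2=load("scene0");im2=f2["image"][:,:,::-1]
cv2.imwrite("pics/s1.png",cv2.resize(im2[145:265,240:370],(780,720),interpolation=cv2.INTER_CUBIC)[:600])
hsv=cv2.cvtColor(im,cv2.COLOR_BGR2HSV)
sub=np.zeros(im.shape[:2],bool);sub[140:280,120:290]=1
for nm,lo,hi in(("brass",(20,150,120),(30,255,255)),("teal",(85,80,30),(105,255,255)),):
    m=cv2.inRange(hsv,lo,hi)*sub.astype(np.uint8)
    cs,_=cv2.findContours(m,cv2.RETR_EXTERNAL,cv2.CHAIN_APPROX_SIMPLE)
    for c in cs:
        if cv2.contourArea(c)>8: 
            r=cv2.minAreaRect(c);print(nm,cv2.contourArea(c),r,cv2.boxPoints(r).round(1).tolist())
            if nm=="brass": print([onz(f,*p,35).round(1).tolist() for p in cv2.boxPoints(r)])
E
```

```text
brass 489.5 ((186.70919799804688, 230.34429931640625), (60.30691909790039, 9.647880554199219), 49.9697380065918) [[163.60000610351562, 210.39999389648438], [171.0, 204.1999969482422], [209.8000030517578, 250.3000030517578], [202.39999389648438, 256.5]]
[[517.2, 155.1, 35.0], [532.0, 136.7, 35.0], [416.2, 43.7, 35.0], [401.7, 62.1, 35.0]]
teal 329.0 ((239.70494079589844, 179.2458953857422), (63.250213623046875, 10.4990234375), 50.194427490234375) [[215.39999389648438, 158.3000030517578], [223.5, 151.60000610351562], [264.0, 200.1999969482422], [255.89999389648438, 206.89999389648438]]
```

View pics/t1.png

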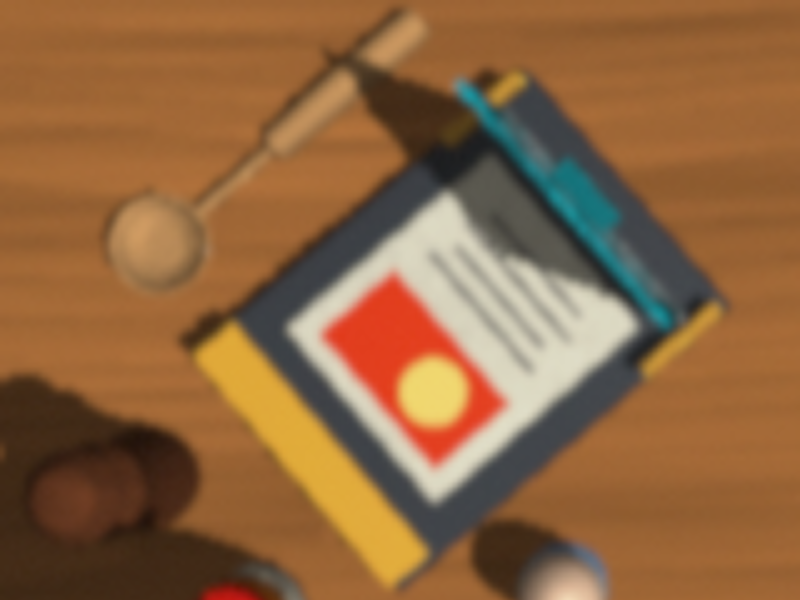

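View pics/s1.png

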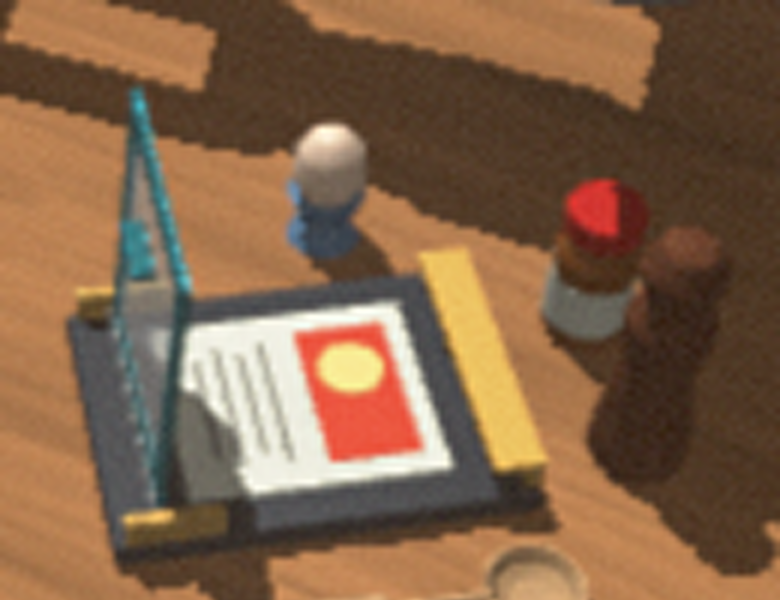

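```bash
cat >> h.py <<'E'
LE=np.array([474.1,90.2]);
X=np.array([532-416.2,136.7-43.7]);X=np.array([-X[1],X[0]])/np.hypot(*X);Y=np.array([-X[1],X[0]])
O=LE-83*X
def w2b(p): d=np.asarray(p)[:2]-O; return np.array([d@X,d@Y,p[2]])
def b2w(x,y,z): q=O+x*X+y*Y; return np.array([q[0],q[1],z])
E
python3 - <<'E'
from h import *
t=load("top0");s=load("scene0");w=load("wrist0")
print("X",X,np.arctan2(X[1],X[0]),"O",O)
print("scene-proj lip ends top",proj(s,b2w(83,75,35)),proj(s,b2w(83,-75,35)),"crop",[(proj(s,b2w(83,q,35))-[240,145])*6 for q in(75,-75)])
for n,u,v,z in(("Rcorner",270.4,200.6,16),("Tcorner",230,154.4,16),("guide R end",268.5,201,34),("guideT",229,155,34),
  ("flap edge T",217,156.5,184),("flap edge R",258.5,204.5,184),("mill top",139,240,150),("jar cap",173,265,90),("egg",235,259,75),("ridge",242,177.5,141)):
    print(n,w2b(onz(t,u,v,z)).round(1))
def crop(u,v):return 240+u/6,145+v/6
print("scene mill base",w2b(onz(s,*crop(635,460),0)).round(1))
print("scene flap edges",w2b(onz(s,*crop(138,95),184)).round(1),w2b(onz(s,*crop(182,290),184)).round(1))
print("corner scene bl",w2b(onz(s,*crop(118,548),16)).round(1),w2b(onz(s,*crop(540,500),16)).round(1),"lip",w2b(onz(s,*crop(420,253),35)),w2b(onz(s,*crop(497,472),35)),)
R=w["world_to_cam"][:3,:3];c=-R.T@w["world_to_cam"][:3,3];print("wrist cam",c, c-np.array([178.6,-598.8,404]))
E
```

```text
X [-0.62617191  0.77968502] 2.2474300112377086 O [526.07226862  25.48614295]
scene-proj lip ends top [309.50180096 186.75331079] [322.28941655 222.83857804] crop [array([417.01080574, 250.51986473]), array([493.73649931, 467.03146826])]
Rcorner [-110.2   78.2   16. ]
Tcorner [-108.3  -77.4   16. ]
guide R end [-105.1   75.7   34. ]
guideT [-104.6  -75.1   34. ]
flap edge T [-76.7 -66.3 184. ]
flap edge R [-77.8  67.  184. ]
mill top [167.4 -42.1 150. ]
jar cap [160.6  44.8  90. ]
egg [ 45. 128.  75.]
ridge [-89.5  -2.1 141. ]
scene mill base [168.5 -56.1   0. ]
scene flap edges [-74.7  59.9 184. ] [-76.8 -68.3 184. ]
corner scene bl [-106.3  -81.3   16. ] [106.7 -84.8  16. ] lip [84.12585436 72.94639174 35.        ] [ 83.73264436 -78.25674068  35.        ]
wrist cam [ 252.875362   -577.18858435  373.45116077] [ 74.275362    21.61141565 -30.54883923]
```

Request:
{"method": "step_arm", "body": {
  "deltas": [
    {"translation":[3,-2,0],"rot":[0,0,-0.15]},
    {"translation":[7,-5,0],"rot":[0,0,-0.3]},
    {"translation":[12,-8,0],"rot":[0,0,-0.45]},
    {"translation":[17,-11,0],"rot":[0,0,-0.6]},
    {"translation":[22,-14,0],"rot":[0,0,-0.75]},
    {"translation":[27,-17,0],"rot":[0,0,-0.9]},
    {"translation":[32,-20,0],"rot":[0,0,-1.05]},
    {"translation":[37,-23,0],"rot":[0,0,-1.2]}
  ],
  "grip": 255,
  "squeeze": 40
}}

```text
clock: 1.15
eef_pos: [468.4, -271.2, 404.7]
tcp_rot: [3.142, 0.0, 1.495]
contact_force: [0.1, -1.1, 0.0]
opening: -0.004
```

Request:
{"method": "step_arm", "body": {
  "deltas": [
    {"translation":[4,3,0],"rot":[0,0,-0.15]},
    {"translation":[8,5.8,0],"rot":[0,0,-0.3]},
    {"translation":[12,8.6,0],"rot":[0,0,-0.45]},
    {"translation":[15.5,11.2,0],"rot":[0,0,-0.6]},
    {"translation":[18,13,0],"rot":[0,0,-0.72]},
    {"translation":[19.2,13.7,0],"rot":[0,0,-0.755]},
    {"translation":[19.2,13.7,0],"rot":[0,0,-0.755]}
  ]
}}

```text
clock: 2.02
eef_pos: [619.5, -92.2, 404.3]
tcp_rot: [-3.141, -0.0, 2.244]
contact_force: [-0.4, 0.4, 0.7]
opening: -0.0
```

```bash
python3 - <<'E'
from h import *
from rig import readout, imaging
s=readout.sense();print(s["eef_pos"],s["tcp_rot"],w2b(s["eef_pos"]).round(1),s["contact_force"])
for n in("scene","wrist"):
    f=imaging.grab_frame(n); cv2.imwrite(f"pics/{n}1.png",f["image"][:,:,::-1])
    np.savez(f"{n}1.npz",**{k:f[k] for k in("image","camera_matrix","world_to_cam")})
E
```

```text
[619.45411991 -92.23180571 404.31914314] [-3.14093451e+00 -4.37782098e-04  2.24409537e+00] [-150.3    0.9  404.3] [-0.4239102   0.42229708  0.69396485]
```

View pics/wrist1.png

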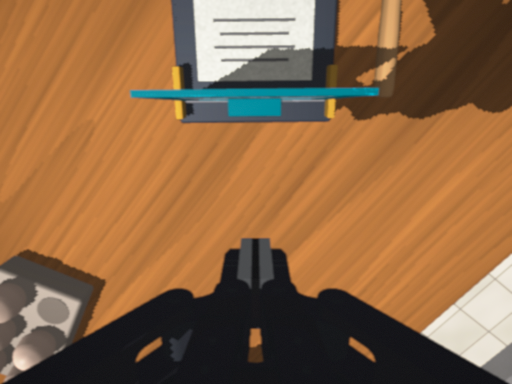

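View pics/scene1.png

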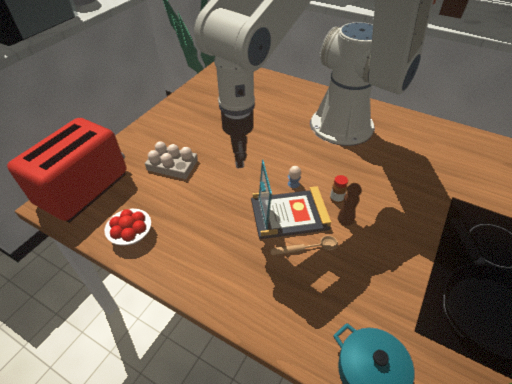

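The wrist view shows the shut fingers centred at column 256, with the ridge at (254,107), so they are aligned. I'll descend behind the flap and begin pushing.

Request:
{"method": "step_arm", "body": {
  "deltas": [
    {"translation":[0,0,4]},
    {"translation":[0,0,8]},
    {"translation":[0.5,0,10.4]},
    {"translation":[2,0,10.7]},
    {"translation":[3.3,0,10.7]},
    {"translation":[4.2,0,10.7]},
    {"translation":[5.2,0,10.7]},
    {"translation":[6,0,10.8]}
  ]
}}

```text
schema error: expected keys translation, rot
```

```bash
python3 - <<'E'
from h import *
from rig import readout, imaging
s=readout.sense();print(w2b(s["eef_pos"]).round(1),s["contact_force"])
for n in("scene","wrist"):
    f=imaging.grab_frame(n);im=f["image"][:,:,::-1]
    cv2.imwrite(f"pics/{n}2.png",im if n=="wrist" else cv2.resize(im[100:265,200:400],(720,594),interpolation=cv2.INTER_CUBIC))
E
```

```text
[-150.7    2.   404.5] [-0.13093802  0.00620153 -0.37474633]
```

View pics/scene2.png

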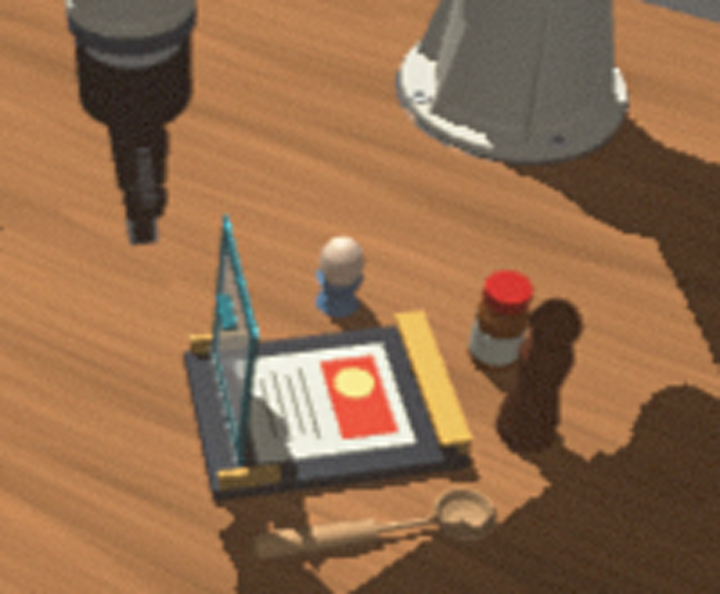

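View pics/wrist2.png

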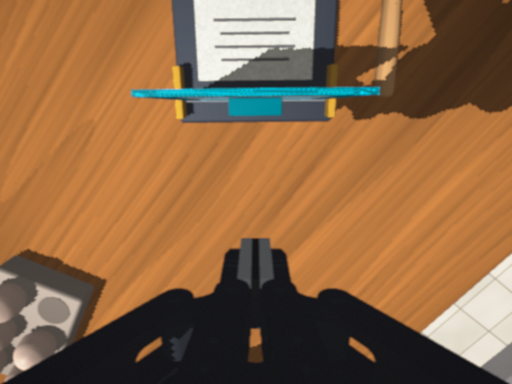

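The call was refused because each row needs a rot key. The arm hasn't moved, so I'll resend it.

Request:
{"method": "step_arm", "body": {
  "deltas": [
    {"translation":[0,0,4],"rot":[0,0,0]},
    {"translation":[0,0,8],"rot":[0,0,0]},
    {"translation":[0.5,0,10.4],"rot":[0,0,0]},
    {"translation":[2,0,10.7],"rot":[0,0,0]},
    {"translation":[3.3,0,10.7],"rot":[0,0,0]},
    {"translation":[4.2,0,10.7],"rot":[0,0,0]},
    {"translation":[5.2,0,10.7],"rot":[0,0,0]},
    {"translation":[6,0,10.8],"rot":[0,0,0]}
  ]
}}

```text
clock: 3.22
eef_pos: [581.9, -45.1, 297.4]
tcp_rot: [3.141, 0.001, 2.245]
contact_force: [-0.7, -0.3, 0.2]
opening: 0.003
```

```bash
python3 - <<'E'
from h import *
from rig import readout, imaging
s=readout.sense();print(w2b(s["eef_pos"]).round(1),s["contact_force"])
for n in("scene","wrist"):
    f=imaging.grab_frame(n);im=f["image"][:,:,::-1]
    cv2.imwrite(f"pics/{n}3.png",im if n=="wrist" else cv2.resize(im[100:265,200:400],(720,594),interpolation=cv2.INTER_CUBIC))
E
```

```text
[-90.    0.7 297.4] [-0.65679074 -0.30575869  0.24728571]
```

View pics/scene3.png

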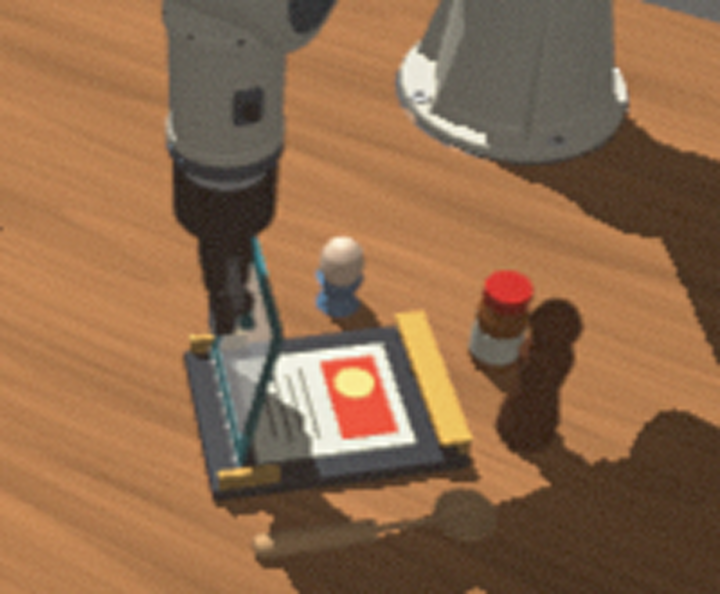

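View pics/wrist3.png

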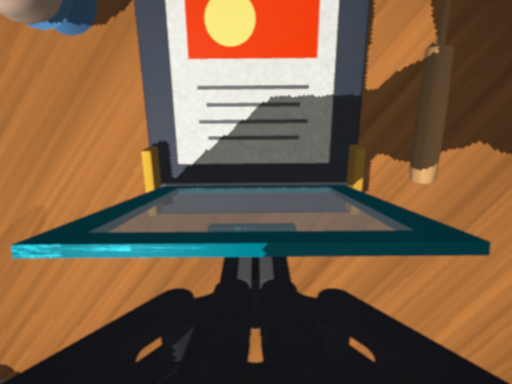

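The flap is following the fingers and leaning forward at about 72°. I'll carry on along the arc.

Request:
{"method": "step_arm", "body": {
  "deltas": [
    {"translation":[1.2,0,0.2],"rot":[0,0,0]},
    {"translation":[2.4,0,0.6],"rot":[0,0,0]},
    {"translation":[3.5,0,1.0],"rot":[0,0,0]},
    {"translation":[4.5,0,1.5],"rot":[0,0,0]},
    {"translation":[5.4,0,2.1],"rot":[0,0,0]},
    {"translation":[6.3,0,2.8],"rot":[0,0,0]},
    {"translation":[7.1,0,3.7],"rot":[0,0,0]},
    {"translation":[7.7,0,4.5],"rot":[0,0,0]}
  ]
}}

```text
clock: 4.32
eef_pos: [533.7, 15.0, 251.0]
tcp_rot: [-3.142, -0.0, 2.245]
contact_force: [0.1, -1.0, 1.5]
opening: -0.003
```

```bash
python3 - <<'E'
from h import *
from rig import readout, imaging
s=readout.sense();print(w2b(s["eef_pos"]).round(1),s["contact_force"])
for n in("scene","wrist"):
    f=imaging.grab_frame(n);im=f["image"][:,:,::-1]
    cv2.imwrite(f"pics/{n}4.png",im if n=="wrist" else cv2.resize(im[100:265,200:400],(720,594),interpolation=cv2.INTER_CUBIC))
E
```

```text
[-13.    0.7 251. ] [ 0.05936574 -0.97903087  1.48834951]
```

View pics/scene4.png

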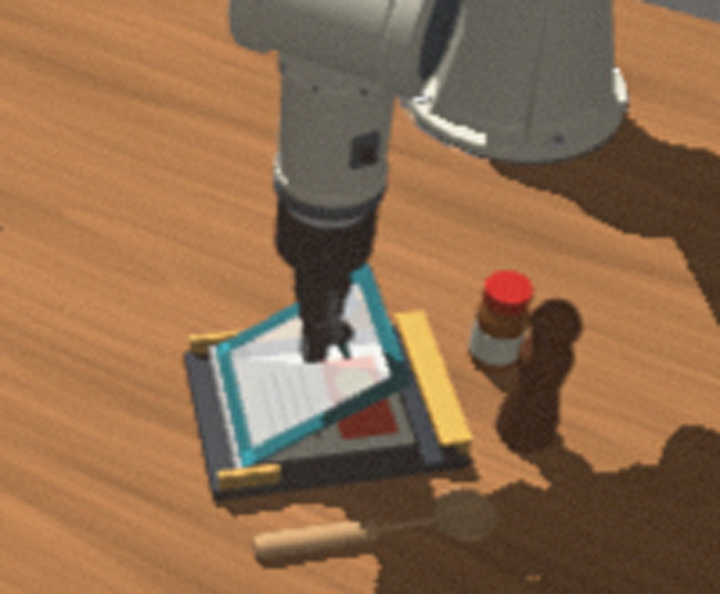

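View pics/wrist4.png

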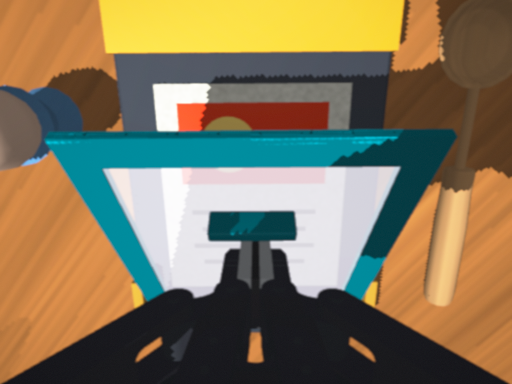

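The flap is at about 30°, with the fingertips just on the hinge side of the ridge. I'll bring it down the rest of the way.

Request:
{"method": "step_arm", "body": {
  "deltas": [
    {"translation":[0.5,0,0.8],"rot":[0,0,0]},
    {"translation":[0.9,0,1.6],"rot":[0,0,0]},
    {"translation":[1.2,0,2.4],"rot":[0,0,0]},
    {"translation":[1.4,0,3.2],"rot":[0,0,0]},
    {"translation":[1.5,0,4.0],"rot":[0,0,0]},
    {"translation":[1.6,0,4.6],"rot":[0,0,0]},
    {"translation":[1.6,0,4.9],"rot":[0,0,0]},
    {"translation":[1.6,0,5.0],"rot":[0,0,0]}
  ]
}}

```text
clock: 5.42
eef_pos: [524.0, 27.0, 201.5]
tcp_rot: [-3.141, -0.0, 2.245]
contact_force: [0.4, 1.1, 2.5]
opening: 0.002
```

```bash
cat > snap.py <<'E'
from h import *
from rig import readout, imaging
import sys
k=sys.argv[1]
s=readout.sense();print(s["clock"],w2b(s["eef_pos"]).round(1),s["contact_force"].round(2))
for n in sys.argv[2:]:
    f=imaging.grab_frame(n);im=f["image"][:,:,::-1]
    np.savez(f"{n}{k}.npz",**{q:f[q] for q in("image","camera_matrix","world_to_cam")})
    cv2.imwrite(f"pics/{n}{k}.png",im if n=="wrist" else cv2.resize(im[100:265,200:400],(720,594),interpolation=cv2.INTER_CUBIC))
E
python3 snap.py 5 scene wrist
```

```text
5.425 [  2.5   0.7 201.5] [0.36 1.07 2.45]
```

View pics/scene5.png

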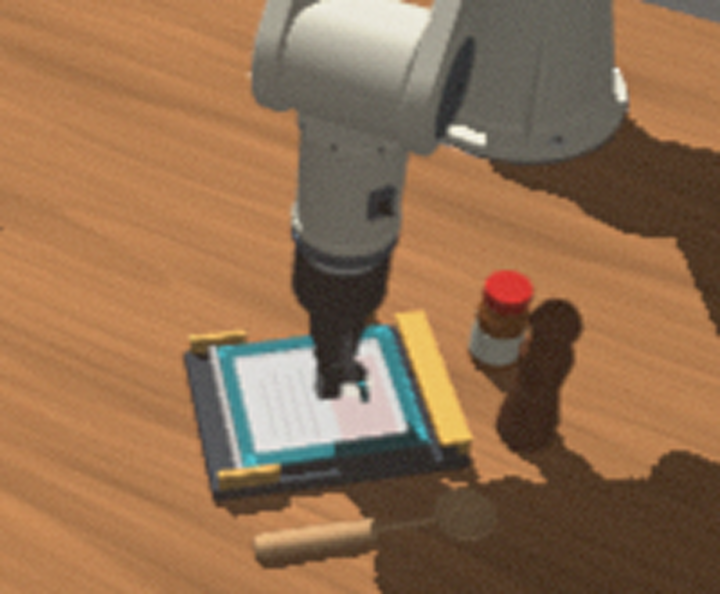

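View pics/wrist5.png

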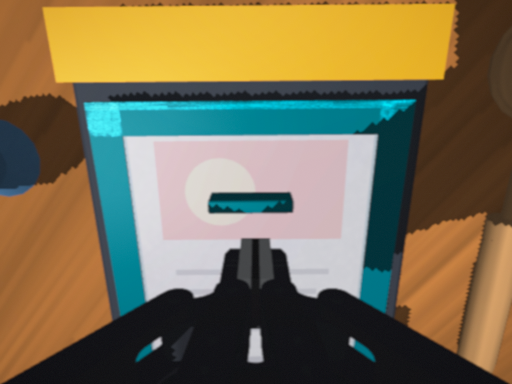

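The flap is nearly flat at a wrist force of about 2.5 N. Its edge is still short of the lip, with a visible dark gap between the frame at row 100 and the lip at row 80. I'll press the last millimetres.

Request:
{"method": "step_arm", "body": {
  "deltas": [
    {"translation":[0,0,0.1],"rot":[0,0,0]},
    {"translation":[0,0,0.2],"rot":[0,0,0]},
    {"translation":[0,0,0.25],"rot":[0,0,0]},
    {"translation":[0,0,0.25],"rot":[0,0,0]}
  ]
}}

```text
clock: 6.02
eef_pos: [524.0, 27.0, 199.2]
tcp_rot: [-3.142, -0.0, 2.245]
contact_force: [-1.1, 1.0, 1.3]
opening: -0.001
```

```bash
python3 snap.py 6 wrist
```

```text
6.025 [  2.5   0.6 199.2] [-1.08  0.96  1.28]
```

Request:
{"method": "step_arm", "body": {
  "deltas": [
    {"translation":[0,0,0.05],"rot":[0,0,0]},
    {"translation":[0,0,0.1],"rot":[0,0,0]},
    {"translation":[0,0,0.1],"rot":[0,0,0]}
  ]
}}

```text
clock: 6.45
eef_pos: [524.1, 27.1, 198.4]
tcp_rot: [3.141, -0.0, 2.245]
contact_force: [-1.5, 1.0, 5.8]
opening: -0.0
```

The flap is flat with about 5 N of press. Now I'll slide forward to the ridge while keeping it held down.

Request:
{"method": "step_arm", "body": {
  "deltas": [
    {"translation":[0.4,0,0],"rot":[0,0,0]},
    {"translation":[0.8,0,0],"rot":[0,0,0]},
    {"translation":[1.2,0,0],"rot":[0,0,0]},
    {"translation":[1.5,0,0],"rot":[0,0,0]},
    {"translation":[1.5,0,0],"rot":[0,0,0]}
  ]
}}

```text
clock: 7.08
eef_pos: [514.6, 39.0, 198.2]
tcp_rot: [3.141, -0.0, 2.245]
contact_force: [1.7, -0.6, 5.6]
opening: -0.001
```

```bash
python3 snap.py 7 wrist
```

```text
7.075 [ 17.7   0.5 198.2] [ 1.67 -0.62  5.55]
```

View pics/wrist7.png

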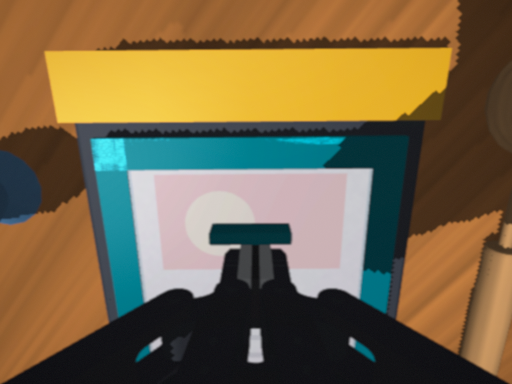

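The fingertips have reached the ridge at about (250,240). The flap edge is at row 137 and the lip edge at row 122. I'll push on.

Request:
{"method": "step_arm", "body": {
  "deltas": [
    {"translation":[0.3,0,0],"rot":[0,0,0]},
    {"translation":[0.6,0,0],"rot":[0,0,0]},
    {"translation":[0.9,0,0],"rot":[0,0,0]},
    {"translation":[1.2,0,0],"rot":[0,0,0]},
    {"translation":[1.2,0,0],"rot":[0,0,0]}
  ]
}}

```text
clock: 7.75
eef_pos: [507.2, 48.2, 198.2]
tcp_rot: [3.142, 0.0, 2.245]
contact_force: [1.9, -2.9, 4.8]
opening: -0.0
```

```bash
python3 snap.py 8 wrist
```

```text
7.75 [ 29.6   0.5 198.2] [ 1.91 -2.89  4.84]
```

View pics/wrist8.png

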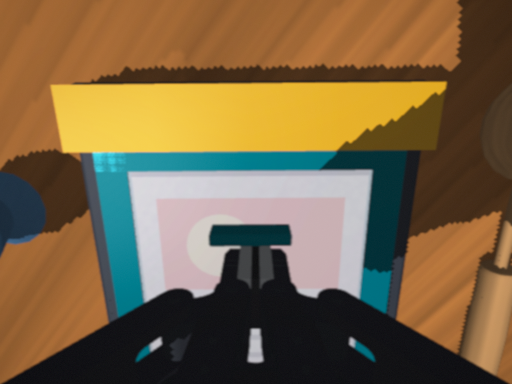

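The frame's edge is now passing beneath the lip at row 150, with about 3.5 N of horizontal push. I'll continue.

Request:
{"method": "step_arm", "body": {
  "deltas": [
    {"translation":[0.3,0,0],"rot":[0,0,0]},
    {"translation":[0.6,0,0],"rot":[0,0,0]},
    {"translation":[0.8,0,0],"rot":[0,0,0]},
    {"translation":[0.8,0,0],"rot":[0,0,0]}
  ]
}}

```text
clock: 8.3
eef_pos: [502.1, 54.5, 198.2]
tcp_rot: [-3.142, -0.0, 2.245]
contact_force: [3.1, -2.7, 5.8]
opening: 0.006
```

```bash
python3 snap.py 9 wrist scene
```

```text
8.3 [ 37.6   0.5 198.2] [ 3.14 -2.69  5.81]
```

View pics/wrist9.png

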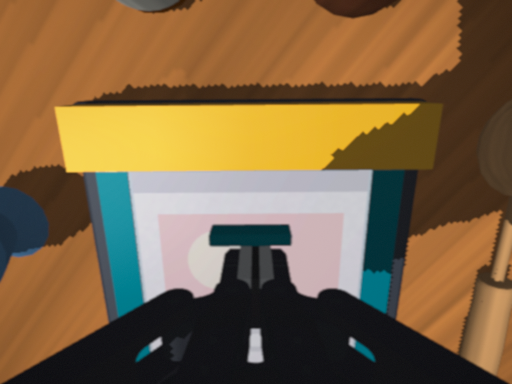

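View pics/scene9.png

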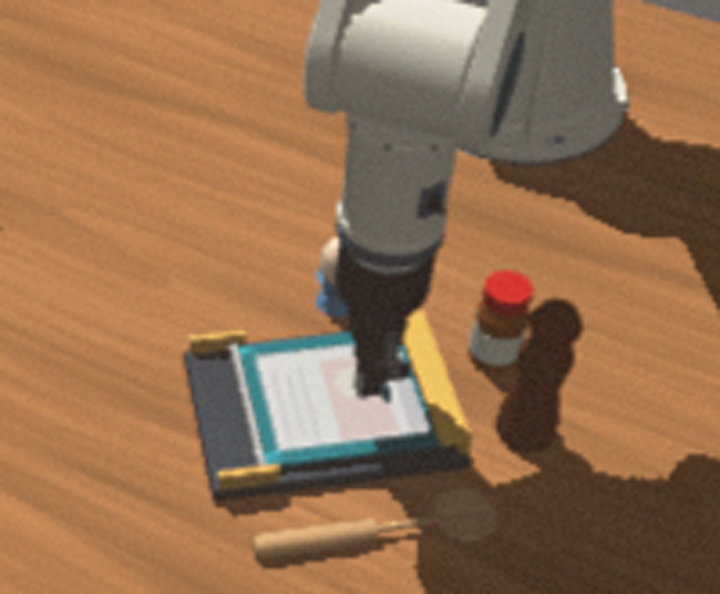

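The whole front frame bar is now under the lip and the board hasn't shifted. I'll push a little further towards the stop.

Request:
{"method": "step_arm", "body": {
  "deltas": [
    {"translation":[0.15,0,0],"rot":[0,0,0]},
    {"translation":[0.25,0,0],"rot":[0,0,0]},
    {"translation":[0.25,0,0],"rot":[0,0,0]}
  ]
}}

```text
clock: 8.78
eef_pos: [500.6, 56.4, 198.2]
tcp_rot: [3.142, 0.0, 2.245]
contact_force: [3.5, -3.2, 5.9]
opening: 0.0
```

```bash
python3 snap.py 10 wrist scene
python3 - <<'E'
from h import *
s=load("scene10");im=s["image"]
# flap frame hinge-side teal edge vs model
for sl in (0,15,18,20,22):
    p=[proj(s,b2w(-85+sl,y,26)) for y in(60,-60)]
    print(sl,[((q-[200,100])*3.6).round(0).tolist() for q in p])
E
```

```text
8.775 [ 40.    0.5 198.2] [ 3.49 -3.23  5.91]
0 [[213.0, 353.0], [236.0, 460.0]]
15 [[230.0, 351.0], [254.0, 457.0]]
18 [[233.0, 350.0], [258.0, 457.0]]
20 [[235.0, 350.0], [260.0, 457.0]]
22 [[237.0, 350.0], [262.0, 456.0]]
```

View pics/scene10.png

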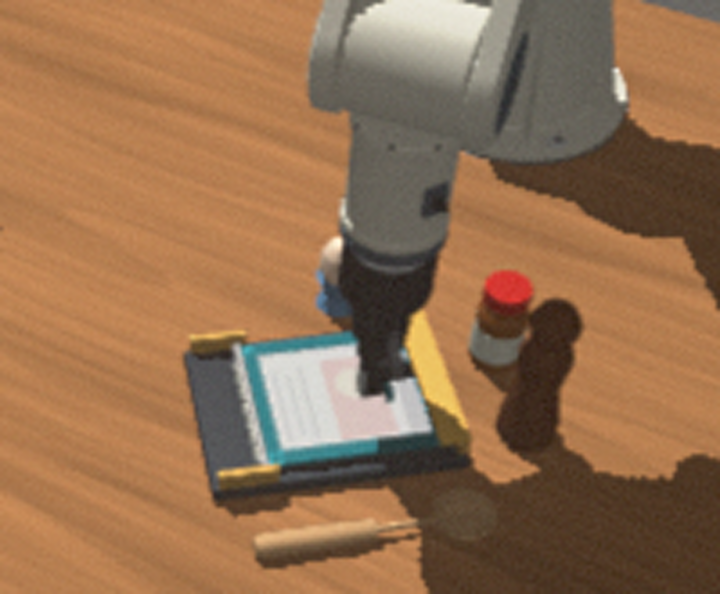

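The hinge bar matches a slide of about 20–22 mm. To release, I'll ease off the pressure, back away slightly from the ridge, then lift.

Request:
{"method": "step_arm", "body": {
  "deltas": [
    {"translation":[-0.05,0,-0.1],"rot":[0,0,0]},
    {"translation":[-0.2,0,-0.2],"rot":[0,0,0]},
    {"translation":[-0.4,0,-0.6],"rot":[0,0,0]},
    {"translation":[-0.5,0,-1.5],"rot":[0,0,0]},
    {"translation":[-0.5,0,-4],"rot":[0,0,0]},
    {"translation":[-0.5,0,-8],"rot":[0,0,0]},
    {"translation":[-2,0,-13],"rot":[0,0,0]},
    {"translation":[-5,0,-18],"rot":[0,0,0]}
  ]
}}

```text
clock: 9.88
eef_pos: [531.2, 17.3, 380.2]
tcp_rot: [-3.141, -0.001, 2.246]
contact_force: [2.0, 0.4, -0.2]
opening: 0.002
```

Request:
{"method": "step_arm", "body": {
  "deltas": [
    {"translation":[-3,0,-1],"rot":[0,0,0]},
    {"translation":[-6,0,-2],"rot":[0,0,0]},
    {"translation":[-9,0,-2],"rot":[0,0,0]},
    {"translation":[-10,0,-2],"rot":[0,0,0]},
    {"translation":[-10,0,-2],"rot":[0,0,0]}
  ]
}}

```text
clock: 10.5
eef_pos: [594.0, -61.0, 398.0]
tcp_rot: [-3.141, -0.001, 2.244]
contact_force: [0.7, -1.3, 0.1]
opening: -0.001
```

```bash
python3 snap.py 11 wrist scene
python3 - <<'E'
from h import *
w=load("wrist11")
for x,y,z in((83,75,35),(83,-75,35),(-63,68,26),(-63,-68,26),(52,18,38),(52,-18,38),(46,18,38)): print((x,y,z),proj(w,b2w(x,y,z)).round(0))
E
```

```text
10.5 [-110.     1.2  398. ] [ 0.68 -1.25  0.13]
(83, 75, 35) [169. -58.]
(83, -75, 35) [346. -59.]
(-63, 68, 26) [190. 117.]
(-63, -68, 26) [325. 116.]
(52, 18, 38) [236. -18.]
(52, -18, 38) [278. -18.]
(46, 18, 38) [237. -10.]
```

View pics/scene11.png

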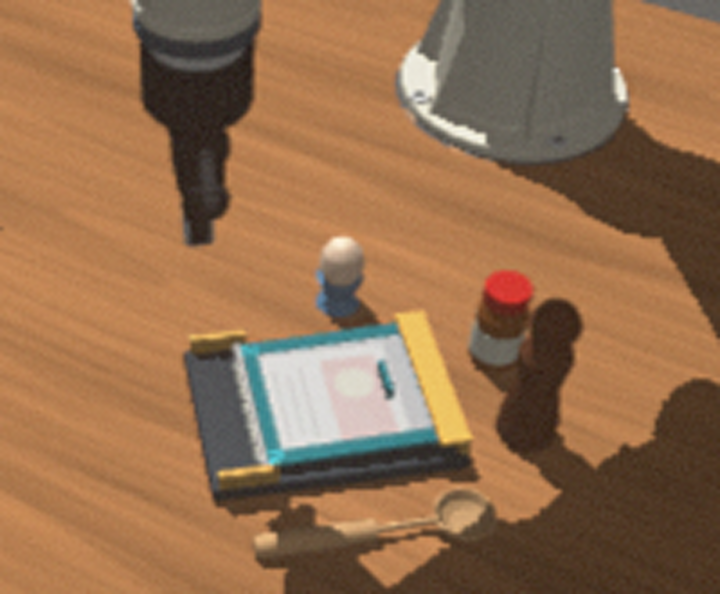

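View pics/wrist11.png

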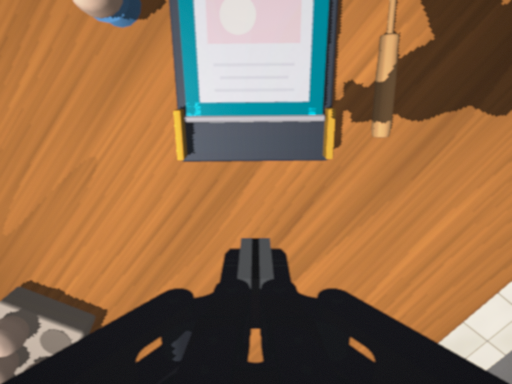

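The flap stays shut with the fingers clear. The hinge bar is at row 118, against a predicted 117 for the full 22 mm slide. The lip, board and bystanders are where they were.

```bash
python3 -c "
from rig import ticket; print(ticket.sign_off())"
```

```text
the job is handed in; nothing more can be done
None
```

The splash flap is folded down over the card and tucked under the brass lip. It stayed shut after I let go, and I handed the job in at about 10.5 s of the 38 s allowed.

- **Fold:** I pushed the flap down with the shut fingertips, staying on the hinge side of the ridge. It reached flat with its edge still short of the lip. The wrist force never read above about 8 N in total.
- **Tuck:** I held it down with about 5–6 N and pushed on the ridge with about 4–5 N. Then I eased the pressure, backed off slightly and lifted straight up.
- **Last checks:** In the final images the hinge bar lies about 1 pixel from where a full 22 mm slide would put it. I estimate 20–22 mm, or 12–14 mm under the lip. The board and the bystanders in view (mill, jar, egg cup and spoon) look unmoved, and the fingers are well clear.

One move call was refused before any motion because its rows lacked the `rot` key, so I resent it. No checks failed or disagreed. The flap angle and slide were judged from images and tool position only, since the joint values can't be read directly.

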